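Release and raise the coin-tube follower rod

ROBOT

A 6-joint arm with a two-finger parallel gripper is mounted at the origin on the work surface. World frame = base frame: x ahead of the robot, y to its left, z up, the work surface at z = 0. Lengths are in m, angles in degrees, forces in N, time in s.
With the tool pointing down it reaches from about 0.3 to 0.875 m from the base axis. Payload 6.4 kg.
Tool frame: the origin (TCP) lies at the very end of the fingers, on their centre line; the grasp point (between the pads) lies 19 mm behind it; z points along the fingers, y is the line along which they close (so a half turn about z gives the same grasp; the last joint's range is limited). The gripper opens to 85 mm and grips with 20 to 120 N. Pads are 22 mm wide; open, the fingers measure 114 mm over their backs; the gripper's body (76 mm by 85 mm) begins 54 mm behind the grasp point. The pads swing forward as they close: fully open they stand 13 mm farther back than shut.
Start: joints at [-75.648, 10.359, 92.074, -0, 77.567, -11.82], TCP at [0.254, -0.516, 0.231] pointing down, gripper open.
Joint ranges: [-171.53, 171.53], [-51.25, 118.39], [17.06, 147.69], [-65.23, 245.23], [0, 150.52], [-178.68, 178.68]. Speed limits (degrees/s): [147.25, 147.25, 172.46, 180, 180, 180].

INTERFACE

Orientations are given as a 3x3 rotation matrix whose columns are the frame's x, y, z axes.
In Python, from plant import manip, imaging gives the robot as it stands. Calls block until the motion is done:
- manip.movep(position, orientation): joint-space move of the TCP to a pose.
- manip.move_straight(position, rot=None, feed=0.15, max_force=None): straight line of the TCP; rot=None keeps the orientation; feed is the mean speed in m/s. With max_force (N) it stops when the force on the tool has changed by that much, and returns True; else False.
- manip.move_joints(angles): joint-space move.
- manip.open_jaws() and manip.grasp(newtons=None): open the fingers fully, or close them until they stop; newtons is the grip in N (None keeps the last).
- manip.dwell(seconds).
- manip.ik(position, orientation): joint angles nearest the present ones, or None.
- manip.get_obs(): the state.
- imaging.capture(name): name is "scene" or "side" or "wrist"; returns the picture (384x512x3 uint8, red, green, blue); there is no depth.
- imaging.camera_params(name): a dict with "intrinsics" (3x3 intrinsics, pixels), "R" (3x3) and "t" (3): a world point X has camera coordinates R X + t. Camera axes: x right, y down, z forward; pixel columns grow to the right and rows downward; lengths in m; the calibration is good to about 2 mm. A picture is of the moment at which its call begins: read the wrist's pose just before it. camera_params takes no time and is no camera call; for the wrist camera it gives the pose at the moment of the call.
A pose or a line that the arm cannot do raises manip.PlanningError and nothing moves.
- manip.close_job(): hands the job in; it is judged then, once.
The state is a dict: "time_s": time; "q": joint angles; "qvel": joint speeds; "joint_efforts": joint torques, N m; "position": TCP position; "orientation": TCP orientation; "wrist_force": force on the tool from outside, world axes, zero at the start; "ft_torque": the same for the moment, N m; "opening": opening from 0.0 (shut) to 1.0 (fully open); "gripper_force": force on a finger pad.
Only numpy, scipy, OpenCV 4.12 (cv2) and the standard library are available. Lean on these libraries where they do the work, as an engineer would, in place of code of your own. Each camera call takes 0.05 s, during which the arm holds its last target. There are 200 camera calls.

TASK

On the coin-tube filler, flip the hinged keeper right over, from red face up to green face up, so that it lies flat on the other side and frees the rod. Then draw the rod by its orange knob straight up, without forcing it, until the whole blue band shows above the block and the black band is still hidden in the bore. Finish holding it still there in the gripper, never pulling it out, and leave the stacks of coins, the stamp and the calculator alone.

Things in the scene. Friction and masses are not known exactly. Their poses are not given: they have to be found in the camera images.
- stand: Coin-tube filler, fixed: blue block 76 x 76 mm, 100 mm tall, with a vertical 17 mm bore in its middle, 90 mm deep, closed below. Origin: on the table straight under the bore; z up. A steel base plate, 8 mm thick, covers x +-55 mm, y -190 to +80 mm; coin chute low on the -x face. A post (24 mm across, top 150 mm high) at y = -129 mm carries the flipped keeper. Nothing tall stands at +y.
- rod: Follower rod, loose in the bore (1 mm play on the diameter), 0.13 to 0.23 kg: steel shaft 16 mm across, 96 mm long, topped by a round orange knob 24 mm across, 39 mm tall. Origin: centre of its lower end; z up along the rod. Starts on the bore's floor: origin 10 mm, knob 106 to 145 mm above the table, both bands hidden. Let go, it falls back.
- rod_knob (a point): Grip point on the rod's axis in the orange knob, 118 mm above the rod's lower end, 17 mm below the knob's top.
- bore_mouth (a point): Centre of the bore's mouth at the block's top, 100 mm above the table; axes as the stand's. On the rod the blue band lies 52 to 62 mm and the black band 24 to 36 mm above the lower end: the blue one is wholly out of the mouth when the rod has risen 38 mm, the black one begins to show at 54 mm.
- hinge_axis (a point): Middle of the keeper's hinge, fixed on the stand at its y = -64 mm, 155 mm above the table; axes as the stand's, hinge axis along x. It sits on an aluminium post 60 mm wide in x, 16 mm thick in y, 167 mm high.
- keeper (a joint): Angle (rad) of the keeper, a flat bar 32 mm wide, 8 mm thick, reaching 130 mm from the hinge axis, which lies in its mid-plane; one face red, one green. 0: level, red up, pointing to the stand's +y, 6 mm above the knob. It swings up and over about the stand's +x to 3.14: level, green up, pointing to -y. Stiff hinge (0.06 N m): stays where left. Starts at 0 to 0.3.
- keeper_pinch (a point): Point at mid-thickness and mid-width of the keeper, 104 mm from the hinge axis, 26 mm from its free end; x along the hinge, y along the bar away from the hinge, z out of the red face. Pinched here across its 32 mm width, the bar turns between the fingers as it swings.
- coins_a: stack of brass coins, 25 mm across, 28 mm tall. Origin: centre of its underside. Bystander, loose.
- coins_b: stack of copper coins, 23 mm across, 21 mm tall. Origin: centre of its underside. Bystander, loose.
- coins_c: stack of brass coins, 25 mm across, 32 mm tall. Origin: centre of its underside. Bystander, loose.
- stamp: small rubber stamp with red foot and turned wooden grip, 36 mm across, 64 mm tall. Origin: centre of its underside. Bystander, loose.
- calculator: grey desk calculator, 130 x 75 x 17 mm. Origin: centre of its underside. Bystander, loose.

How it is judged (in metres and radians):
On the way, in this order (a step that is already met when the one before it is completed fails the run):
1. the keeper is flipped over, green face up, with the rod still down in its bore (value of joint keeper above 2.95 rad and z of rod in the frame of stand below 0.02 m), for 0.2 s.
2. the rod is held by the fingers, raised until the blue band is clear and the black band still hidden (z of rod in the frame of stand between 0.047 and 0.065 m and angle between the z axis of rod and the z axis of stand, either way round below 0.07 rad and horizontal distance between bore_mouth and rod below 0.006 m and contact force between the fingers and rod above 1 N and value of joint keeper above 2.95 rad), for 0.3 s.
At the end, for the whole second after the job is handed in: Fingers hold the rod (over 1 N), at rest, raised 37 to 55 mm (blue band clear, black hidden), within 0.07 rad of the bore axis, lower end within 6 mm of it, under 30 N between rod and block; the keeper is flipped beyond 2.95 rad, green up (all of step 2 and linear speed of rod below 0.02 m/s and contact force between rod and stand below 30 N); the arm keeps its last pose, push and grip.
It fails at once if the rod is drawn out more than 75 mm (z of rod in the frame of stand above 0.085 m).
It fails at once if the rod is forced against the bore with more than 60 N (contact force between rod and stand above 60 N).
It fails at once if a coin stack, the stamp or the calculator is disturbed (moved over 20 mm) (distance of any of coins_a, coins_b, coins_c, stamp, calculator from where it was at the start of the episode above 0.02 m).
It also fails if it takes over 58 s, if anything falls off the work surface, if the arm or the gripper's body presses on something with over 40 N, if the wrist force passes 120 N, or if a joint passes its speed limit or range.

## Working session

There is one attempt and no reset: what is moved stays moved. The work goes in short steps, each a Python script; the robot and the scene stay as the last script left them, time stands still between calls to the robot, and variables do not carry over. Pictures are saved under pics/ and viewed, at most 10 in all, crops included, and the job is handed in when it is done.

```bash
mkdir -p pics
python3 - <<'E'
from plant import manip, imaging
import cv2
import numpy as np
np.set_printoptions(precision=3,suppress=True)
for n in("scene","side"):
    im=imaging.capture(n); cv2.imwrite(f"pics/{n}0.png",im[:,:,::-1]); p=imaging.camera_params(n); print(n,p["intrinsics"],p["R"],p["t"],-np.array(p["R"]).T@p["t"])
o=manip.get_obs(); print(o)
E
ls
```

```text
scene [[383.477   0.    256.127]
 [  0.    383.477 195.539]
 [  0.      0.      1.   ]] [[-0.868  0.496 -0.01 ]
 [ 0.331  0.564 -0.757]
 [-0.369 -0.66  -0.654]] [ 0.446 -0.098  1.25 ] [0.881 0.66  0.747]
side [[391.716   0.    258.361]
 [  0.    391.716 195.311]
 [  0.      0.      1.   ]] [[ 0.99  -0.138  0.014]
 [-0.093 -0.73  -0.678]
 [ 0.104  0.67  -0.735]] [-0.509  0.135  1.334] [ 0.378 -0.865  1.079]
{'time_s': 0.1, 'q': array([-75.649,  10.395,  92.125,  -0.   ,  77.568, -11.82 ]), 'qvel': array([ 0.007,  0.04 , -0.036,  0.03 ,  0.002, -0.085]), 'joint_efforts': array([  0.001, -44.587, -35.224,  -0.   ,   0.004,  -0.   ]), 'position': array([ 0.253, -0.516,  0.231]), 'orientation': array([[ 0.897,  0.441, -0.   ],
       [ 0.441, -0.897,  0.001],
       [ 0.   , -0.001, -1.   ]]), 'wrist_force': array([-0.514, -0.219, -1.572]), 'ft_torque': array([-0.001, -0.022,  0.045]), 'gripper_force': 0.0, 'opening': 1.0019837452301301}
pics
```

View pics/scene0.png

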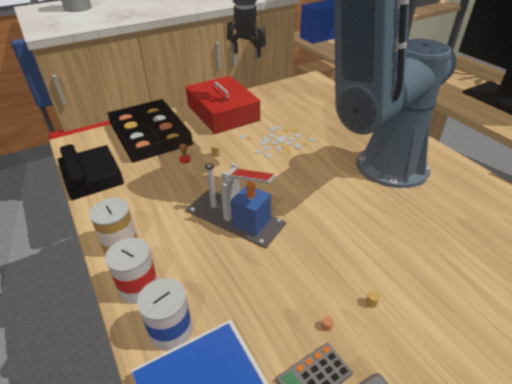

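View pics/side0.png

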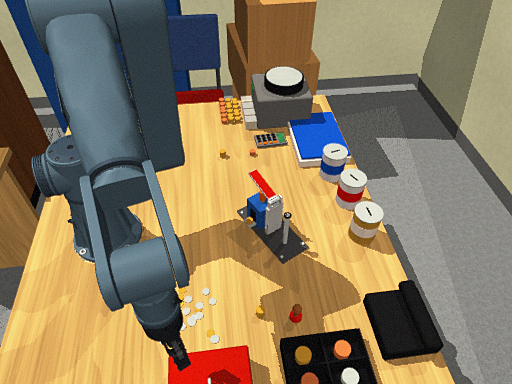

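The scene view shows the keeper (red, ~(253,175)), knob (250,190) and blue block (252,212). In the side view the keeper is at (263,185), the hinge post at (273,213) and the support post at (287,228). Next I'll get rough positions by triangulating colour blobs.

```bash
cat > h.py <<'E'
from plant import manip, imaging
import cv2, numpy as np
np.set_printoptions(precision=4,suppress=True)
def cam(n):
    p=imaging.camera_params(n); return np.array(p["intrinsics"]),np.array(p["R"]),np.array(p["t"])
def ray(c,px):
    K,R,t=c; d=R.T@np.linalg.solve(K,[px[0],px[1],1.]); return -R.T@t,d/np.linalg.norm(d)
def plane(c,px,z):
    o,d=ray(c,px); return o+d*(z-o[2])/d[2]
def tri(obs):   # [(cam,px),...] -> point, residual
    A=np.zeros((3,3));b=np.zeros(3);L=[]
    for c,px in obs:
        o,d=ray(c,px);P=np.eye(3)-np.outer(d,d);A+=P;b+=P@o;L.append((o,P))
    x=np.linalg.solve(A,b); return x,max(np.linalg.norm(P@(x-o)) for o,P in L)
def mask(im,kind):
    h=cv2.cvtColor(im,cv2.COLOR_RGB2HSV); H,S,V=[h[:,:,i].astype(int) for i in range(3)]
    m={"red":((H<4)|(H>174))&(S>170)&(V>90),"orange":(H>=5)&(H<14)&(S>200)&(V>120),"blue":(H>100)&(H<125)&(S>130)&(V>50),
       "green":(H>40)&(H<90)&(S>100)&(V>50)}[kind]
    return m.astype(np.uint8)
def blobs(im,kind,roi=None,amin=15):
    m=mask(im,kind)
    if roi: z=np.zeros_like(m);x0,y0,x1,y1=roi;z[y0:y1,x0:x1]=1;m*=z
    n,l,s,c=cv2.connectedComponentsWithStats(m)
    return [(s[i,4],s[i,:4],c[i],cv2.boxPoints(cv2.minAreaRect(np.argwhere(l==i)[:,::-1].astype(np.float32)))) for i in range(1,n) if s[i,4]>=amin]
E
python3 - <<'E'
from h import *
ims={}
for n,roi in(("scene",(180,150,300,250)),("side",(230,160,315,265))):
    im=imaging.capture(n);ims[n]=im
    for k in("red","orange","blue"): print(n,k,[(b[0],b[2],b[3].tolist()) for b in blobs(im,k,roi)])
a=cv2.resize(ims["scene"][150:250,180:300],None,fx=5,fy=5,interpolation=cv2.INTER_CUBIC)[:,:390+210]
b=cv2.resize(ims["side"][160:265,230:315],None,fx=5,fy=5,interpolation=cv2.INTER_CUBIC)
cv2.imwrite("pics/a.png",a[:,:,::-1]);cv2.imwrite("pics/b.png",b[:,:,::-1])
E
```

```text
scene red [(np.int32(35), array([184.6857, 159.0857]), [[181.0, 156.0], [188.0, 156.0], [188.0, 162.0], [181.0, 162.0]]), (np.int32(167), array([252.2275, 173.9162]), [[233.90464782714844, 173.6356964111328], [234.6234893798828, 168.84352111816406], [270.12469482421875, 174.16871643066406], [269.4058837890625, 178.9608917236328]])]
scene orange []
scene blue [(np.int32(18), array([242.2778, 191.7778]), [[239.05886840820312, 190.2353057861328], [244.00003051757812, 189.00001525878906], [244.94119262695312, 192.7647247314453], [240.00003051757812, 194.00001525878906]]), (np.int32(226), array([257.4159, 200.8009]), [[245.39598083496094, 205.82369995117188], [258.5896301269531, 187.83236694335938], [268.90753173828125, 195.39883422851562], [255.71389770507812, 213.39016723632812]])]
side red [(np.int32(242), array([261.9504, 183.5909]), [[248.9307861328125, 173.0538330078125], [254.953857421875, 168.36923217773438], [274.66156005859375, 193.70770263671875], [268.63848876953125, 198.39230346679688]])]
side orange [(np.int32(44), array([261.5455, 196.3182]), [[256.8000183105469, 192.6000213623047], [261.2000427246094, 190.40000915527344], [265.6000671386719, 199.1999969482422], [261.2000427246094, 201.40000915527344]])]
side blue [(np.int32(412), array([256.983 , 209.5218]), [[247.0, 193.0], [266.0, 193.0], [266.0, 228.0], [247.0, 228.0]])]
```

View pics/a.png

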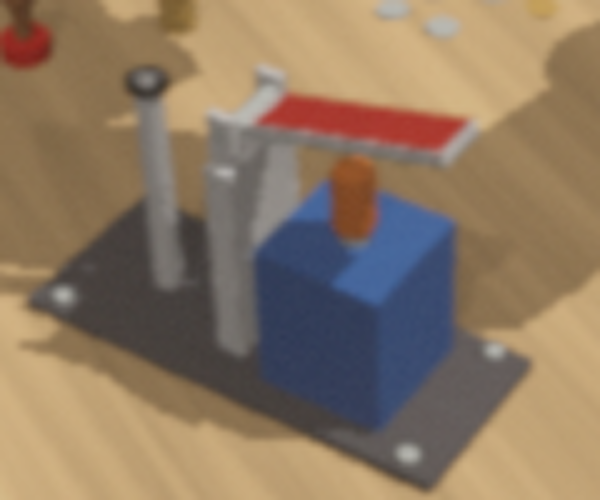

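View pics/b.png

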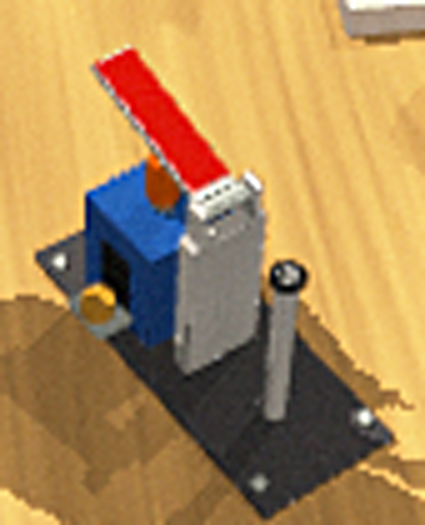

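Run:
```python
from h import *
S,D=cam("scene"),cam("side")
for n,a,b in(("posttop",(209.4,166),(287.6,214.4)),("free corner +x",(275.6,174.4),(256,169.6)),("free -x?",(268,180.4),(248.6,173)),("post base",(213.6,207),(285,243))):
    for aa in (a,):
        print(n,*tri([(S,a),(D,b)]))
print("swap",*tri([(S,(268,180.4)),(D,(256,169.6))]),*tri([(S,(275.6,174.4)),(D,(248.6,173))]))
A={n:plane(S,p,.008) for n,p in(("L",(185.6,210.4)),("B",(266.4,248)),("R",(286.4,223)))};print(A)
B={n:plane(D,p,.008) for n,p in(("L",(237,211)),("B",(283.4,263.6)),("R",(309,247.6)))};print(B)
```

```text
posttop [ 0.5889 -0.1096  0.149 ] 0.00106146437408164
free corner +x [0.5026 0.0588 0.1959] 0.009543777026043643
free -x? [0.4965 0.0521 0.1782] 0.010639407771805082
post base [ 0.5895 -0.1118  0.0015] 0.0007392412069919082
swap [0.5129 0.0612 0.1874] 0.0009201937111765106 [0.486  0.0497 0.1866] 0.00010607741968020875
{'L': array([ 0.6673, -0.1324,  0.008 ]), 'B': array([0.542 , 0.1033, 0.008 ]), 'R': array([0.4489, 0.0536, 0.008 ])}
{'L': array([0.4427, 0.0441, 0.008 ]), 'B': array([ 0.5676, -0.1949,  0.008 ]), 'R': array([ 0.6632, -0.1447,  0.008 ])}
```

```bash
cat >> h.py <<'E'
O=np.array([.529,.004]); yh=np.array([-.469,.883]); yh/=np.linalg.norm(yh); xh=np.array([yh[1],-yh[0]])
def W(x,y,z): p=O+x*xh+y*yh; return np.array([p[0],p[1],z])
def Rt(): return np.column_stack([[*yh,0],[*xh,0],[0,0,-1]])
E
python3 - <<'E'
from h import *
p=manip.get_obs()["position"]; manip.move_straight([p[0],p[1],.38])
for i,(y,z) in enumerate(((.0,.38),(-.1,.38))):
    q=manip.ik(W(0,y,z),Rt()); print(q)
    manip.movep(W(0,y,z),Rt()); manip.dwell(.3)
    c=cam("wrist"); im=imaging.capture("wrist"); np.savez(f"w{i}.npz",im=im,K=c[0],R=c[1],t=c[2]); cv2.imwrite(f"pics/w{i}.png",im[:,:,::-1])
    print(c, manip.get_obs()["position"])
a=np.hstack([cv2.imread("pics/w0.png"),cv2.imread("pics/w1.png")]); cv2.imwrite("pics/w.png",cv2.resize(a,(800,300),interpolation=cv2.INTER_AREA))
E
```

```text
[-12.4331  -0.4125  86.7753  -0.      93.6372 -40.4079]
(array([[267.6969,   0.    , 258.8664],
       [  0.    , 267.6969, 192.3071],
       [  0.    ,   0.    ,   1.    ]]), array([[ 0.8839,  0.4677,  0.0007],
       [ 0.4416, -0.835 ,  0.3282],
       [ 0.154 , -0.2898, -0.9446]]), array([-0.4679, -0.3227,  0.4407])) [0.529  0.0036 0.38  ]
[-20.0059   6.6603  79.3773  -0.      93.9624 -47.9806]
(array([[267.6969,   0.    , 258.8664],
       [  0.    , 267.6969, 192.3071],
       [  0.    ,   0.    ,   1.    ]]), array([[ 0.8828,  0.4697,  0.0012],
       [ 0.4432, -0.834 ,  0.3286],
       [ 0.1554, -0.2896, -0.9445]]), array([-0.468 , -0.4171,  0.408 ])) [ 0.5758 -0.0835  0.3804]
```

View pics/w.png

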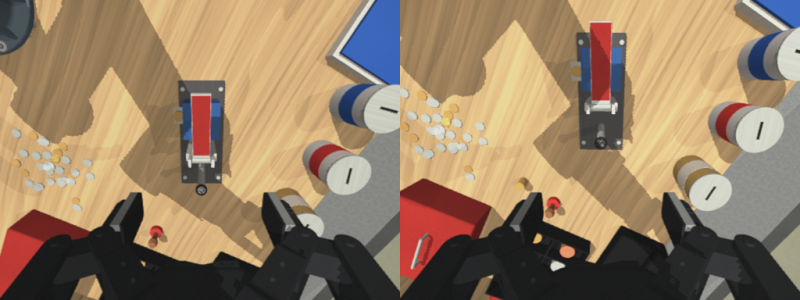

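The wrist views show the red keeper centred at about (257,162) and (256,85) full-scale, with the support post's top at (257,242) and (257,182). I'll triangulate the keeper's end midpoints and corners, and the post.

Run:
```python
from h import *
obs={}
for i in(0,1):
    d=np.load(f"w{i}.npz"); c=(d["K"],d["R"],d["t"]); im=d["im"]
    b=max((b for b in blobs(im,"red",(230,15,290,220))),key=lambda b:b[0]); x,y,w,h=b[1]
    m=mask(im,"red")[y:y+h,x:x+w]; r=np.arange(h)
    xs=[np.flatnonzero(m[k]) for k in r]; ks=r[3:-3]
    pl=np.polyfit(ks,[xs[k][0] for k in ks],1); pr=np.polyfit(ks,[xs[k][-1]+1 for k in ks],1)
    f=lambda p,k:(x+np.polyval(p,k)-.5,y+k-.5)
    for n,p,k in(("fl",pl,0),("fr",pr,0),("hl",pl,h),("hr",pr,h)): obs.setdefault(n,[]).append((c,f(p,k)))
    g=cv2.cvtColor(im,cv2.COLOR_RGB2GRAY); y0=(225,165)[i]
    sub=(g[y0:y0+38,243:272]<60).astype(np.uint8); cs,_=cv2.findContours(sub,0,2); k=max(cs,key=cv2.contourArea); (u,v),rad=cv2.minEnclosingCircle(k); print("post",u+243,v+y0,rad,(x,y,w,h))
    obs.setdefault("post",[]).append((c,(u+243,v+y0)))
def st(p): d=p[:2]-O; return np.array([d@xh,d@yh,p[2]])
for n,o in obs.items(): p,r=tri(o); print(n,p,st(p),r)
```

```text
post 257.22222232818604 242.38888931274414 6.966731548309326 (np.int32(246), np.int32(124), np.int32(23), np.int32(74))
post 256.0 182.0 8.602425575256348 (np.int32(244), np.int32(30), np.int32(26), np.int32(98))
fl [0.4871 0.0454 0.1914] [-0.0176  0.0563  0.1914] 4.05992206089999e-05
fr [0.5114 0.0583 0.1916] [0.0099 0.0562 0.1916] 8.359635993767368e-05
hl [ 0.5371 -0.0489  0.1591] [-0.0177 -0.0505  0.1591] 4.178811511266379e-05
hr [ 0.5612 -0.036   0.1593] [ 0.0097 -0.0504  0.1593] 0.0002521232901403511
post [ 0.585  -0.1116  0.1516] [-0.0048 -0.1283  0.1516] 0.0003678757153557359
```

```bash
cat >> h.py <<'E'
O=O-.004*xh+.0005*yh
TH0=.28
def arc(th,r=.104): return np.array([-.064+r*np.cos(th),.155+r*np.sin(th)])
E
python3 - <<'E'
from h import *
a=arc(TH0)
manip.movep(W(0,a[0],.27),Rt())
print(manip.move_straight(W(0,a[0],a[1]-.022),feed=.12,max_force=8))
o=manip.get_obs();print(o["position"],o["wrist_force"],o["time_s"])
manip.grasp(25); manip.dwell(.2)
o=manip.get_obs();print(o["position"],o["wrist_force"],o["ft_torque"],o["opening"],o["gripper_force"],o["time_s"])
im=imaging.capture("side")[140:270,200:360]; s=imaging.capture("scene")[120:250,170:330]
cv2.imwrite("pics/g.png",cv2.resize(np.hstack([im,s]),None,fx=2.5,fy=2.5,interpolation=cv2.INTER_CUBIC)[:,:,::-1])
E
```

```text
False
[0.5091 0.0341 0.1626] [-0.0576 -0.1785 -0.0726] 6.4167
[0.5097 0.035  0.1625] [ 4.5209  3.6438 -0.0359] [ 0.4399 -0.4861 -0.1412] 0.3615623397945951 30.27864307165146 7.15
```

View pics/g.png

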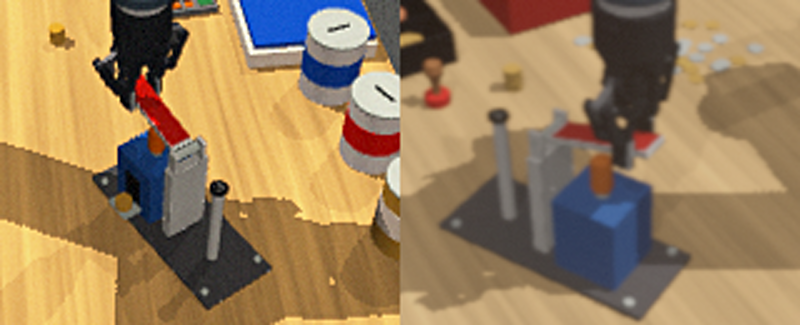

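The fingers are astride the bar, with only 6 N of side load. Now the flip along the arc.

Run:
```python
from h import *
O+=.0012*xh
import h; h.O=O
o=manip.get_obs(); z0=o["position"][2]-arc(TH0)[1]
y0=(o["position"][:2]-O)@yh-arc(TH0)[0]; print(y0,z0)
for th in np.linspace(TH0,3.13,20)[1:]:
    a=arc(th); hit=manip.move_straight(W(0,a[0]+y0,a[1]+z0),feed=.12,max_force=45)
    o=manip.get_obs(); f=o["wrist_force"]; print(round(th,2),hit,np.array([f[:2]@xh,f[:2]@yh,f[2]]),round(o["opening"],3),round(o["time_s"],2))
    if hit: break
s=imaging.capture("scene")[120:250,170:330];im=imaging.capture("side")[140:270,200:360]
cv2.imwrite("pics/f.png",cv2.resize(np.hstack([im,s]),None,fx=2.5,fy=2.5,interpolation=cv2.INTER_CUBIC)[:,:,::-1])
```

```text
-1.9400693921929613e-05 -0.021261773031535397
0.43 False [1.8011 2.9512 0.387 ] 0.37 7.53
0.58 False [2.3654 5.0199 2.5796] 0.369 7.82
0.73 False [1.4806 5.1036 3.806 ] 0.364 8.1
0.88 False [2.7957 4.4632 4.7173] 0.368 8.38
1.03 False [2.9967 2.5491 4.8656] 0.369 8.67
1.18 False [2.6043 1.922  2.8123] 0.368 8.95
1.33 False [4.0339 1.6474 2.5155] 0.367 9.23
1.48 False [4.2589 2.245  0.9245] 0.367 9.52
1.63 False [3.9783 1.205  2.3054] 0.367 9.8
1.78 False [4.439  1.2317 2.8143] 0.364 10.08
1.93 False [ 3.4782 -0.1883  4.8818] 0.366 10.37
2.08 False [ 2.3038 -1.7812  6.3345] 0.369 10.65
2.23 False [ 2.3363 -3.5265  6.5675] 0.368 10.93
2.38 False [ 1.4684 -5.0429  7.0482] 0.363 11.22
2.53 False [ 1.8824 -7.2649  7.0756] 0.37 11.5
2.68 False [ 1.625  -9.0466  6.5819] 0.371 11.78
2.83 False [ 1.4705 -8.6307  5.1828] 0.369 12.07
2.98 False [  1.605  -10.5484   3.9703] 0.367 12.35
3.13 False [  2.1379 -10.445    1.736 ] 0.363 12.63
```

View pics/f.png

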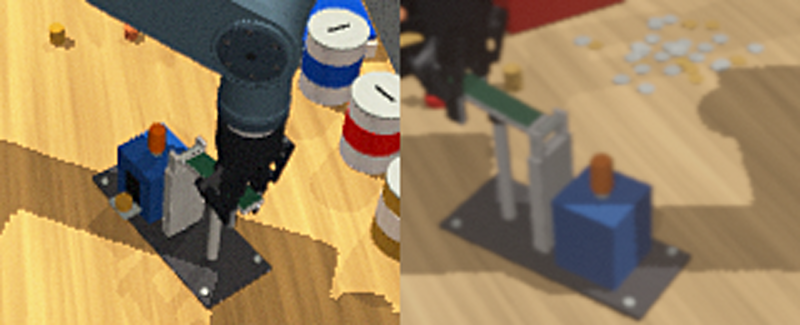

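Green faces up, but the bar looks slightly raised, so I'll press it down until it meets the post. After releasing I'll measure the green face and the knob.

Run:
```python
from h import *
p=manip.get_obs()["position"]
print(manip.move_straight(p-[0,0,.02],feed=.03,max_force=12)); o=manip.get_obs(); print(p,o["position"],o["wrist_force"])
manip.dwell(.2); manip.open_jaws()
p=manip.get_obs()["position"]; manip.move_straight([p[0],p[1],.33],feed=.2)
def st(p): d=p[:2]-O; return np.array([d@xh,d@yh,p[2]])
print("time",manip.get_obs()["time_s"])
for i,(x,y) in enumerate(((0,.02),(0,-.08))):
    manip.movep(W(x,y,.33),Rt()); manip.dwell(.3)
    c=cam("wrist"); im=imaging.capture("wrist"); np.savez(f"k{i}.npz",im=im,K=c[0],R=c[1],t=c[2])
    cv2.imwrite(f"pics/k{i}.png",im[:,:,::-1])
    for k in("orange","green"): print(k,[(int(b[0]),b[1].tolist(),b[2]) for b in blobs(im,k,None,60)])
a=np.hstack([cv2.imread("pics/k0.png"),cv2.imread("pics/k1.png")]); cv2.imwrite("pics/k.png",cv2.resize(a,(800,300),interpolation=cv2.INTER_AREA))
```

```text
True
[ 0.6065 -0.148   0.1361] [ 0.6062 -0.1475  0.1184] [0.3925 1.8233 5.6413]
time 15.2917
orange []
green []
orange []
green []
```

View pics/k.png

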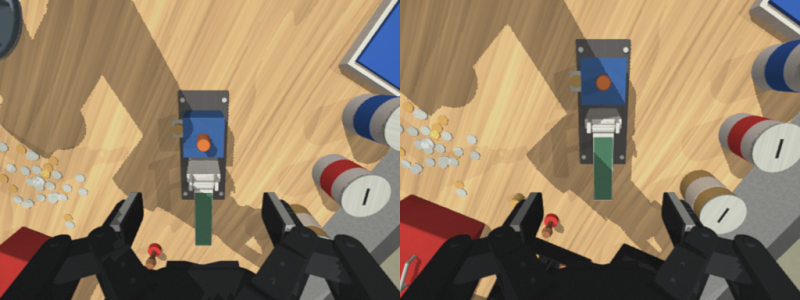

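The keeper is green up along −y, with the knob at about (261,185) and (259,106) full-scale. Next I'll loosen the masks and triangulate the knob and the keeper's ends.

Run:
```python
from h import *
def st(p): d=p[:2]-O; return np.array([d@xh,d@yh,p[2]])
obs={}
for i in(0,1):
    d=np.load(f"k{i}.npz"); c=(d["K"],d["R"],d["t"]); im=d["im"]; h=cv2.cvtColor(im,cv2.COLOR_RGB2HSV).astype(int)
    ky=(185,106)[i]
    m=((h[...,0]<16)&(h[...,1]>150)&(h[...,2]>90)).astype(np.uint8); z=np.zeros_like(m); z[ky-18:ky+18,240:280]=1; m*=z
    k=max(cv2.findContours(m,0,2)[0],key=cv2.contourArea); (u,v),r=cv2.minEnclosingCircle(k); print("knob",u,v,r,cv2.boundingRect(k))
    x,y,w,hh=cv2.boundingRect(k)
    obs.setdefault("knob",[]).append((c,(u,v)))
    for q in (.145,): print(st(plane(c,(u,v),q)))
    g=((h[...,0]>45)&(h[...,0]<95)&(h[...,1]>70)&(h[...,2]>30)).astype(np.uint8); z[:]=0; z[170:325,235:290]=1; g*=z
    k=max(cv2.findContours(g,0,2)[0],key=cv2.contourArea); x,y,w,hh=cv2.boundingRect(k); print("green",x,y,w,hh)
    for n,row in(("hinge",y),("tip",y+hh)):
        rr=np.flatnonzero(g[min(max(row+(4 if n=="hinge" else -5),0),383)]); obs.setdefault(n,[]).append((c,((rr[0]+rr[-1])/2,row-.5)))
for n,o in obs.items(): p,r=tri(o); print(n,p,st(p),r)
```

```text
knob 260.5 182.0454559326172 11.056864738464355 (252, 171, 17, 23)
[0.0004 0.0033 0.145 ]
green 250 248 21 65
knob 260.0 105.42105102539062 9.631102561950684 (251, 96, 19, 20)
[ 0.0002 -0.0018  0.145 ]
green 249 176 23 79
knob [0.5266 0.0008 0.1271] [ 0.0004 -0.0022  0.1271] 0.0001386474003489347
hinge [ 0.5634 -0.0694  0.1627] [-0.0001 -0.0815  0.1627] 0.00029615324845819337
tip [ 0.6161 -0.1692  0.157 ] [-0.0003 -0.1943  0.157 ] 0.0001210519300542282
```

Run:
```python
from h import *
cs=[(lambda d:(d["K"],d["R"],d["t"]))(np.load(f"k{i}.npz")) for i in(0,1)]
p,r=tri([(cs[0],(260.5,185)),(cs[1],(260,106))]); d=p[:2]-O; print("knob top",p,d@xh,d@yh,r)
x,y=.0008,-.001
manip.movep(W(x,y,.25),Rt())
print(manip.move_straight(W(x,y,.110),feed=.08,max_force=8))
def rep():
    o=manip.get_obs(); f=o["wrist_force"]; print(o["position"],"f",f[:2]@xh,f[:2]@yh,f[2],"op",o["opening"],o["gripper_force"],o["time_s"])
rep(); manip.grasp(30); manip.dwell(.3); rep()
```

```text
knob top [0.5267 0.0004 0.1389] 0.0003283054480734884 -0.0026110343467458707 0.0001329943721723732
False
[0.5268 0.002  0.1105] f -0.2048357127202188 -0.34087789193097934 -0.8698057518222028 op 0.9971419910392455 0.0 19.6917
[0.5266 0.002  0.1102] f 0.46508771810435884 0.11995063875946053 1.2493445836632326 op 0.272449361748956 29.71757001003425 20.575
```

Centred grasp with no side load, and the opening matches the 24 mm knob. Now lifting 46 mm.

Run:
```python
from h import *
p=manip.get_obs()["position"]
for dz in(.01,.02,.03,.04,.046):
    hit=manip.move_straight(p+[0,0,dz],feed=.04,max_force=12)
    o=manip.get_obs(); f=o["wrist_force"]; print(dz,hit,o["position"]-p,f[:2]@xh,f[:2]@yh,f[2],o["opening"])
    if hit: break
manip.dwell(.5); o=manip.get_obs(); print(o["position"]-p,o["wrist_force"],o["gripper_force"],o["time_s"])
s=imaging.capture("scene")[140:250,190:310];im=imaging.capture("side")[150:260,210:330]
cv2.imwrite("pics/l.png",cv2.resize(np.hstack([im,s]),None,fx=3.3,fy=3.3,interpolation=cv2.INTER_CUBIC)[:,:,::-1])
```

```text
0.01 False [-0.0002 -0.      0.0102] 0.9244482625944732 -0.5910137687517333 -1.1646530716613637 0.26212734374886765
0.02 False [-0.0001 -0.0001  0.0203] -0.0946814929720414 0.7276165453965108 -1.7104697942807574 0.26905697233559966
0.03 False [ 0.     -0.0001  0.0303] -0.4955090532368257 -0.8684546399943914 -1.2543316371444297 0.2700900396845108
0.04 False [ 0.     -0.0001  0.0404] -0.8074392883636922 -0.15821156498991995 -1.1876268084052262 0.2761170917674914
0.046 False [ 0.0001 -0.0001  0.0463] -0.6914306694619765 0.2971930835781829 -2.3892629034673054 0.27292654287076706
[-0.0001 -0.      0.0459] [ 0.5467  0.2127 -1.8222] 29.960556478690705 22.9833
```

View pics/l.png

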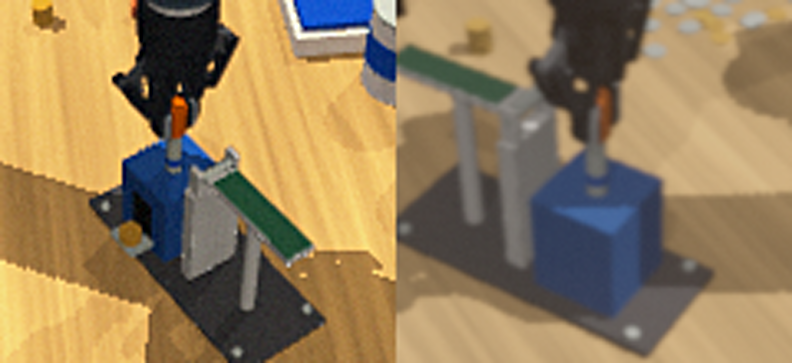

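The keeper lies flat on its post, green up. The blue band is clear of the mouth at (172,168) and (598,188), and no black shows. Handing in.

```bash
python3 -c "
from plant import manip
print(manip.close_job())"
```

```text
the job is handed in; nothing more can be done
None
```

I flipped the keeper right over, green face up on its post, and drew the rod up about 46 mm with the blue band clear and the black band hidden; the gripper is holding it still there, and the job was handed in at about 23 s with no verdict returned.

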